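Pin the terminal cover of the high-voltage supply

ROBOT

A 6-joint arm with a two-finger parallel gripper is mounted at the origin on the work surface. World frame = base frame: x ahead of the robot, y to its left, z up, the work surface at z = 0. Lengths are in m, angles in rad, forces in N, time in s.
With the tool pointing down it reaches from about 0.375 to 0.9 m from the base axis. Payload 3.1 kg.
Tool frame: the origin (TCP) lies midway between the tips of the shut fingers; the grasp point (between the pads) lies 19 mm behind it; x points along the fingers, y is the direction in which the jaws open and shut, and the axes are right-handed (so a half turn about x gives the same grasp; the last joint's range is limited). The gripper opens to 87 mm and grips with 3 to 60 N. Pads are 19 mm wide; open, the fingers measure 117 mm over their backs; the gripper's body (75 mm by 190 mm) begins 51 mm behind the grasp point.
Start: joints at [-1.48, 0.527, 1.433, -0, 1.181, -0.178], TCP at [0.167, -0.602, 0.223] pointing down, gripper open.
Joint ranges: [-3.08, 3.08], [-0.75, 2.2], [0.22, 2.44], [-1.43, 4.57], [0, 2.65], [-2.85, 2.85]. Speed limits (rad/s): [2.79, 2.79, 3.14, 3.14, 3.14, 3.14].

INTERFACE

Orientations are given as a unit quaternion [x, y, z, w].
In Python, from rig import get_obs, imaging, robot gives the robot as it stands.
- The arm moves only by the shell command python3 -m inch 'ROWS' [FORCE]. ROWS is JSON, a list of rows, each a list of 3 entries, a list of its own where there are three numbers: the finger opening in mm, from 0 to 87, then the shift along the tool's x, y, z in mm, then the turn, a rotation vector about the tool's x, y, z in degrees. In form: [[grip, [dx, dy, dz], [wx, wy, wz]], ...]. A call has 1 to 12 rows; each row shifts and turns the pose as measured when the row begins, along the tool's axes as they then stand; what a row does not reach is not made up. A row lasts 1/8 s, in which the tool goes at most 62.5 mm and 10.7 degrees, less where a joint would pass 70% of its speed; a pose out of reach is approached as far as the arm can. A call with a gripper value outside its range is refused whole. The fingers move at their own pace and stop on an object; FORCE is the grip in N (left out, the last holds). Time passes only in rows, so rows that do not move let the fingers close. It gives the time, the measured TCP pose, the force and the opening at its end, in the units of the state.
- get_obs(): the state, without advancing time (a new reading comes with each control period).
- imaging.camera(name): name is "scene" or "top" or "wrist"; returns the picture (420x560x3 uint8, red, green, blue); there is no depth.
- imaging.camera_params(name): a dict with "camera_matrix" (3x3 intrinsics, pixels), "xyz" and "rotation" of the camera in the world. Camera axes: x right, y down, z forward; pixel columns grow to the right and rows downward; lengths in m; the calibration is good to about 2 mm. A picture is of the moment at which its call begins: read the wrist's pose just before it. camera_params takes no time and is no camera call; for the wrist camera it gives the pose at the moment of the call.
- robot.hand_in(): hands the job in, once; it reports no verdict.
Trained networks look in the newest picture that a camera, given by its name, has taken for a name from the list of things; names that differ only in an ending like _2 or _b are one class to them, and where a whole thing is asked for, a point or a joint stands for the part that bears it (a point fixed in the world has none). Each returns a list of dicts, best first, with "confidence" (0 to 1); they miss things now and then, are a little off and sometimes report something else, mostly with a low value. They report only what shows in the picture. A call takes as long as a camera call. They do not tell look-alikes from the thing itself.
- imaging.cut_out(camera, target): "pixels" (420x560 bool, what is visible of it) and "box" ([centre column, centre row, width, height] in pixels, round what is visible of it).
- imaging.tip_of(camera, target): "pixel" ([column, row] in pixels: a listed point, or the origin of a listed thing).
The state is a dict: "time": time; "q": joint angles; "joint_velocities": joint speeds; "joint_torque": joint torques, N m; "position": TCP position; "tool_rot": TCP orientation; "ft_force": force on the tool from outside, world axes, zero at the start; "moment": the same for the moment, N m; "grip_width": finger opening in m.
Only numpy, scipy, OpenCV 4.12 (cv2) and the standard library are available. Lean on these libraries where they do the work, as an engineer would, in place of code of your own. Each camera call takes 0.05 s, during which the arm holds its last target. There are 200 camera calls.

TASK

Take the spring-loaded locking pin (the short fat knob) from the wooden stand and put its tip into the hole of the supply's sliding cover where the cover now stands. With the tip bearing lightly on the bar underneath, use the pin to slide the cover over the terminals until you feel the tip drop into the hidden locking hole, then press the pin fully home and let go. Never force the pin or the case hard (stay well under 25 N), and leave everything else on the bench alone.

Things in the scene. Friction and masses are not known exactly. Their poses are not given: they have to be found in the camera images.
- pin_knob (a point): centre of the locking pin's knob: black ribbed upright cylinder, 24 mm diameter, 40 mm tall (this point is half-way up; z is the pin's axis, up). The pin stands upright, knob on top, its rod in one of the two holes of the stand. The knob's flat underside, 20 mm below this point, is the shoulder that seats on the cover's boss. Whole pin about 100 g.
- pin_tip (a point): lower end of the pin's round steel rod, on its axis, 50 mm below the knob's centre when extended. Rod 10 mm diameter, 30 mm long under the knob, ending in a cone narrowing to 5 mm over the last 3 mm. It is sprung: it can be pushed up to 10 mm into the knob, with about 1 N at first, rising evenly to 4.6 N at full stroke.
- stand: wooden pin stand 60 x 160 x 45 mm, fixed; origin under its centre, long side along its y. Two upright holes 15 mm wide, 45 mm either side of the middle along y: the pin is in one, the trimming tool in the other (either way round). The pin's knob rests on the stand's top, 45 mm above the bench.
- trimmer: trimming tool, not needed: slim black handle 14 mm diameter and 70 mm tall with a 22 mm foot disc, its thin blade in the other hole of the stand; origin at the handle's underside.
- case: high-voltage supply, grey case 160 x 260 x 77 mm, fixed; origin under its centre, z up, long side along its y. Towards +y a well with three binding posts (the terminals). A flat aluminium cover 120 x 150 x 6 mm slides along the case's y between side lips. A steel index bar, 38 mm wide, lies under the cover; it has one locking hole, hidden by the cover.
- cover_hole (a point): centre of the upright round hole in the cover, 14 mm wide, at its upper edge, on a 36 x 36 mm raised boss 78 mm above the bench. z up; y: the way the cover slides to close. The bar's surface is 14 mm below this point. Pin fully home: knob resting on the boss, knob centre 20 mm above this point, tip 30 mm below; on the bare bar the knob stays 6 mm or more off the boss.
- cover (a joint): slide of the cover in m: 0 open, grows as it closes over the terminals (case's +y), 0.085 at the end stop; stays where left, about 1.2 N of friction. The locking hole in the bar (14 mm along the slide, 18 mm across, 24 mm deep) lies in the path of the cover's hole, under it at an unknown value between 0.030 and 0.065.
- spool: bystander: standing solder spool, 54 mm diameter, 50 mm tall, origin under its centre.
- tape: bystander: roll of tape lying flat, 90 mm diameter, 24 mm tall, origin under its centre.
- heatsink: bystander: finned aluminium heatsink 50 x 70 x 32 mm, origin under its centre.
- driver: bystander: screwdriver 170 mm long lying on the bench.
- jar: bystander: glass jar 60 mm diameter, 75 mm tall, origin under its centre.
Things that resemble listed ones, but are neither listed nor needed, are in the scene too. Leave any pink or white look-alike of the part that bears pin_knob alone.

How it is judged:
By the outcome, as a careful person would: the job done as asked, in the order asked, and still so for the second after the job is handed in, with the robot touching nothing.
It also fails if it takes over 58 s, if anything falls off the work surface, if the arm or the gripper's body presses on something with over 40 N, if the wrist force passes 120 N, or if a joint passes its speed limit or range.

## Working session

There is one attempt and no reset: what is moved stays moved. The work goes in short steps, Python scripts to look and compute and a shell command to move; the robot and the scene stay as the last step left them, time stands still between calls to the robot, and variables do not carry over. Pictures are saved under pics/ and viewed, about 8 in all and at most 12, crops included, and the job is handed in when it is done.

```bash
mkdir -p pics; ls; cat > h.py <<'E'
import numpy as np, cv2
from rig import get_obs, imaging, robot
from scipy.spatial.transform import Rotation as R
def rot(p):
    r=np.array(p["rotation"],float)
    return r if r.shape==(3,3) else R.from_quat(r).as_matrix()
def ray(cam,px,z,p=None):
    p=p or imaging.camera_params(cam); K=np.array(p["camera_matrix"]); 
    d=rot(p)@np.linalg.solve(K,[px[0],px[1],1]); c=np.array(p["xyz"])
    return c+d*(z-c[2])/d[2]
def proj(cam,X,p=None):
    p=p or imaging.camera_params(cam); v=np.array(p["camera_matrix"])@rot(p).T@(np.array(X)-p["xyz"]); return v[:2]/v[2]
def snap(cam,name):
    im=imaging.camera(cam); cv2.imwrite(f"pics/{name}.png",im[:,:,::-1]); return im
def totool(v):  # world shift m -> tool mm
    return R.from_quat(get_obs()["tool_rot"]).inv().apply(v)*1000
E
python3 - <<'E'
from h import *
a=snap("scene","s0");b=snap("top","t0")
cv2.imwrite("pics/both.png",cv2.resize(np.vstack([a,b])[:,:,::-1],(560,840))[:,:])
for n,z in [("pin_knob",.065),("stand",0),("trimmer",.045),("case",0),("cover_hole",.078),("cover",.078)]:
  for c in("scene","top"):
    for f in (imaging.tip_of,):
      try:
        for d in f(c,n)[:3]: print(n,c,np.round(d["pixel"]),round(d["confidence"],2),ray(c,d["pixel"],z).round(3))
      except Exception as e: print(n,c,e)
o=get_obs();print(o)
E
```

```text
pics
pin_knob scene [167. 286.] 0.89 [ 0.581 -0.284  0.065]
pin_knob scene [193. 242.] 0.82 [ 0.513 -0.17   0.065]
pin_knob scene [137. 236.] 0.59 [ 0.407 -0.237  0.065]
pin_knob top [354. 230.] 0.61 [ 0.492 -0.15   0.065]
pin_knob top [382. 271.] 0.59 [ 0.385 -0.216  0.065]
pin_knob top [371. 195.] 0.55 [ 0.583 -0.2    0.065]
stand scene [139. 289.] 0.92 [ 0.484 -0.293  0.   ]
stand top [405. 238.] 0.74 [ 0.477 -0.295  0.   ]
trimmer scene [116. 283.] 0.85 [ 0.484 -0.335  0.045]
case scene [291. 209.] 0.7 [0.518 0.143 0.   ]
case top [246. 222.] 0.79 [0.529 0.13  0.   ]
cover_hole scene [286. 195.] 0.56 [0.543 0.089 0.078]
cover_hole top [264. 216.] 0.93 [0.532 0.08  0.078]
cover_hole top [138. 238.] 0.53 [0.481 0.399 0.078]
cover scene it knows: case, cover_hole, driver, heatsink, jar, pin_knob, pin_tip, spool, stand, tape, trimmer
cover top it knows: case, cover_hole, driver, heatsink, jar, pin_knob, pin_tip, spool, stand, tape, trimmer
{'time': 0.6, 'q': array([-1.47951016e+00,  5.27471924e-01,  1.43269681e+00, -6.01886312e-06,
        1.18138345e+00, -1.78495609e-01]), 'joint_velocities': array([ 0.00057669,  0.00215517, -0.00152142, -0.0012883 ,  0.00177448,
        0.00067267]), 'joint_torque': array([-8.74926900e-04, -4.39744377e+01, -1.76889932e+01,  6.34284667e-02,
        5.06846420e-02, -1.70602493e-05]), 'position': array([ 0.1666037 , -0.60237004,  0.22256668]), 'tool_rot': array([-0.70068073, -0.09507986,  0.70068591, -0.09510828]), 'ft_force': array([ 0.62799033,  0.73634143, -0.7045331 ]), 'moment': array([0.06904678, 0.01599427, 0.0131842 ]), 'grip_width': 0.0864547846683209}
```

View images.

View pics/s0.png

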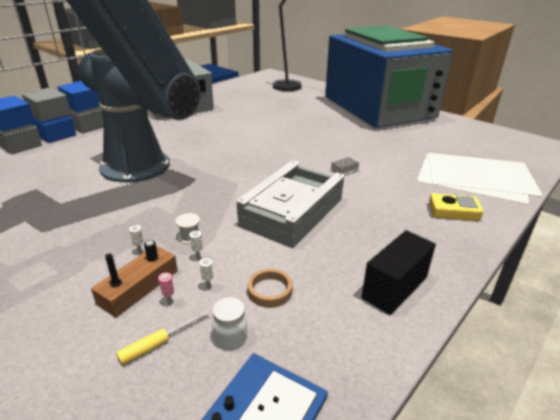

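View pics/t0.png

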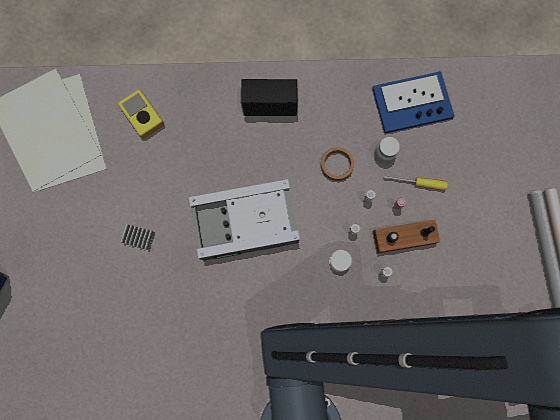

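The scene picture shows the fat knob at (151,247) at the stand's +y end and the slim trimmer at (113,268). In the top picture they are at (393,237) and (430,232), with white and pink look-alikes standing around the stand. The case is at about (245,220) with the cover hole at (263,214).

```bash
python3 - <<'E'
from h import *
for c in("scene","top"):
  for d in imaging.tip_of(c,"pin_knob")[:8]: print(c,np.round(d["pixel"]),round(d["confidence"],2),ray(c,d["pixel"],.065).round(3))
for t,px in[("pin",(393.5,237.5))]: print(t,ray("top",px,.08))
print(ray("scene",(151,247),.075))
im=cv2.imread("pics/t0.png")
for n in("stand","case"):
  m=imaging.cut_out("top",n)[0]["pixels"].astype(np.uint8)
  b=cv2.boxPoints(cv2.minAreaRect(np.argwhere(m)[:,::-1].astype(np.float32)))
  z=.045 if n=="stand" else .077
  P=np.array([ray("top",p,z)[:2] for p in b]);print(n,P.round(3).tolist(),P.mean(0))
  e=[P[1]-P[0],P[2]-P[1]];e=max(e,key=np.linalg.norm);print(np.degrees(np.arctan2(e[1],e[0])))
o=get_obs();print(R.from_quat(o["tool_rot"]).as_matrix().round(3))
E
```

```text
scene [167. 286.] 0.89 [ 0.581 -0.284  0.065]
scene [193. 242.] 0.82 [ 0.513 -0.17   0.065]
scene [137. 236.] 0.59 [ 0.407 -0.237  0.065]
scene [148. 250.] 0.57 [ 0.467 -0.248  0.065]
top [354. 230.] 0.61 [ 0.492 -0.15   0.065]
top [382. 271.] 0.59 [ 0.385 -0.216  0.065]
top [371. 195.] 0.55 [ 0.583 -0.2    0.065]
top [404. 204.] 0.47 [ 0.556 -0.284  0.065]
top [393. 238.] 0.39 [ 0.468 -0.25   0.065]
pin [ 0.46779926 -0.24770282  0.08      ]
[ 0.47384858 -0.24480143  0.075     ]
stand [[0.616, -0.28], [0.642, -0.285], [0.62, -0.408], [0.594, -0.402]] [ 0.61811553 -0.34398341]
-100.27005206859846
case [[0.585, 0.277], [0.629, 0.017], [0.461, -0.009], [0.42, 0.245]] [0.52356983 0.13230969]
-80.5671306519264
[[-0.     0.267 -0.964]
 [-0.    -0.964 -0.267]
 [-1.     0.     0.   ]]
```

```bash
cat >> h.py <<'E'
def plan(target,yaw_y,n):  # print rows in tool axes; yaw_y deg = tool y heading
    o=get_obs(); M=R.from_quat(o["tool_rot"]); y=M.as_matrix()[:,1]; a0=np.degrees(np.arctan2(y[1],y[0]))
    da=(yaw_y-a0+180)%360-180; d=(np.array(target)-o["position"])/n
    print("pos",o["position"].round(4),"yaw",round(a0,2),"tilt x",M.as_matrix()[:,0].round(4),"da",round(da,2),"t",o["time"],"F",o["ft_force"].round(2),"w",o["grip_width"])
    for i in range(n):
        Ri=R.from_euler("z",da*i/n,degrees=True)*M
        print((Ri.inv().apply(d)*1000).round(1).tolist(),round(-da/n,2))
E
python3 -c "
from h import *
plan([.468,-.249,.2],9.6,9)"
```

```text
pos [ 0.1666 -0.6024  0.2226] yaw -74.54 tilt x [-0.e+00 -1.e-04 -1.e+00] da 84.14 t 0.8 F [ 0.4   0.69 -0.14] w 0.08686958394561928
[2.5, -28.9, -42.7] -9.35
[2.5, -21.6, -46.9] -9.35
[2.5, -13.7, -49.8] -9.35
[2.5, -5.4, -51.3] -9.35
[2.5, 3.0, -51.5] -9.35
[2.5, 11.3, -50.4] -9.35
[2.5, 19.3, -47.8] -9.35
[2.5, 26.9, -44.1] -9.35
[2.5, 33.7, -39.1] -9.35
```

```bash
python3 -m inch '[[60,[2.5,-29,-43],[-9.4,0,0]],[60,[2.5,-22,-47],[-9.4,0,0]],[60,[2.5,-14,-50],[-9.4,0,0]],[60,[2.5,-5,-51],[-9.4,0,0]],[60,[2.5,3,-51],[-9.4,0,0]],[60,[2.5,11,-50],[-9.4,0,0]],[60,[2.5,19,-48],[-9.4,0,0]],[60,[2.5,27,-44],[-9.4,0,0]],[60,[2.5,34,-39],[-9.4,0,0]],[60,[0,0,0],[0,0,0]]]' 20
python3 - <<'E'
from h import *
plan([.468,-.249,.2],9.6,1)
p=imaging.camera_params("wrist"); snap("wrist","w0")
print(p["xyz"])
for n in("pin_knob","trimmer"):
  for d in imaging.tip_of("wrist",n)[:5]: print(n,np.round(d["pixel"]),round(d["confidence"],2),ray("wrist",d["pixel"],.065 if n!="trimmer" else .045,p).round(4))
E
```

```text
time: 2.05
position: [0.4689, -0.2356, 0.1998]
tool_rot: [0.44, 0.549, -0.443, 0.555]
ft_force: [0.0, 0.0, -0.1]
grip_width: 0.0602
pos [ 0.4689 -0.2356  0.1998] yaw 12.67 tilt x [ 0.0049 -0.0086 -1.    ] da -3.07 t 2.05 F [ 0.04  0.01 -0.1 ] w 0.06017572624604972
[-0.1, -3.8, 12.9] 3.07
[ 0.45324292 -0.17017503  0.36029988]
pin_knob [332. 106.] 0.98 [ 0.4956 -0.15    0.065 ]
pin_knob [281. 209.] 0.96 [ 0.4722 -0.2498  0.065 ]
pin_knob [195. 164.] 0.88 [ 0.3874 -0.2254  0.065 ]
pin_knob [361. 248.] 0.7 [ 0.5563 -0.271   0.065 ]
pin_knob [407. 180.] 0.7 [ 0.5786 -0.1974  0.065 ]
trimmer [270. 282.] 0.76 [ 0.4795 -0.3356  0.045 ]
```

View pics/w0.png

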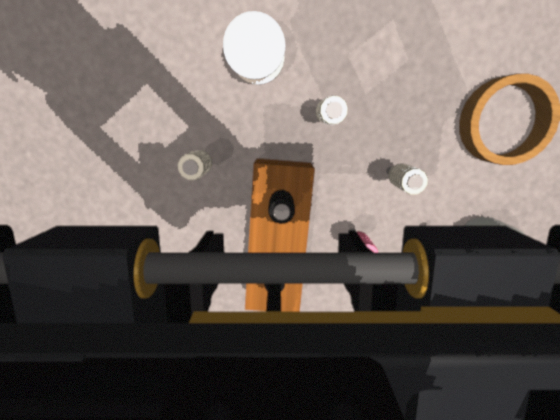

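```bash
cat >> h.py <<'E'
def plan2(target,yaw,n):
    o=get_obs(); M=R.from_quat(o["tool_rot"]); c,s=np.cos(np.radians(yaw)),np.sin(np.radians(yaw))
    T=R.from_matrix(np.array([[0,0,-1],[c,s,0],[s,-c,0]]).T); d=(np.array(target)-o["position"])
    y=M.as_matrix()[:,1]
    print("t",round(o["time"],2),"pos",o["position"].round(4),"yaw",np.degrees(np.arctan2(y[1],y[0])).round(2),"F",o["ft_force"].round(2),"M",o["moment"].round(3),"w",round(o["grip_width"],4))
    w=(M.inv()*T).as_rotvec(degrees=True)
    print(f"/{n}: shift",(M.inv().apply(d)*1000/n).round(1).tolist(),"rot",(w/n).round(2).tolist())
E
python3 - <<'E'
from h import *
p=imaging.camera_params("wrist"); imaging.camera("wrist")
for d in imaging.cut_out("wrist","pin_knob")[:6]:
  if abs(d["box"][0]-281)<20:
    m=d["pixels"];yx=np.argwhere(m);print(d["box"],d["confidence"]); b=d["box"]
    print(ray("wrist",yx.mean(0)[::-1],.065,p))
print(proj("wrist",[.4715,-.25,.085],p))
plan2([.4715,-.2500,.11],9,2)
E
```

```text
[282.3, 204.2, 25.8, 32.7] 0.8
[ 0.47193483 -0.24690025  0.065     ]
[282.85020453 211.79379831]
t 2.3 pos [ 0.4668 -0.2398  0.1999] yaw 12.21 F [ 0.4  -0.22 -0.37] M [ 0.012 -0.081 -0.023] w 0.0601
/2: shift [45.0, 1.1, 5.0] rot [1.6, 0.3, -0.08]
```

```bash
python3 -m inch '[[60,[45,1,5],[1.6,0.3,0]],[60,[45,1,5],[1.6,0.3,0]],[60,[0,0,0],[0,0,0]]]'
python3 - <<'E'
from h import *
plan2([.4715,-.2500,.055],9,1)
p=imaging.camera_params("wrist"); snap("wrist","w1")
for d in imaging.tip_of("wrist","pin_knob")[:5]: print(np.round(d["pixel"]),round(d["confidence"],2),ray("wrist",d["pixel"],.065,p).round(4))
print(proj("wrist",[.4715,-.25,.085],p))
E
```

```text
time: 2.68
position: [0.4708, -0.2555, 0.1098]
tool_rot: [0.463, 0.533, -0.461, 0.538]
ft_force: [-0.2, 0.5, 1.2]
grip_width: 0.0599
t 2.67 pos [ 0.4708 -0.2555  0.1098] yaw 8.45 F [-0.2   0.51  1.15] M [-0.003 -0.115  0.004] w 0.0599
/1: shift [54.8, 1.2, -5.6] rot [-0.55, 0.23, -0.36]
[157. 158.] 0.83 [ 0.3876 -0.2237  0.065 ]
[400. 260.] 0.82 [ 0.5547 -0.2687  0.065 ]
[347.  67.] 0.76 [ 0.4949 -0.1539  0.065 ]
[283. 213.] 0.66 [ 0.4709 -0.2473  0.065 ]
[460. 160.] 0.58 [ 0.5763 -0.1973  0.065 ]
[283.64146211 226.3696333 ]
```

View pics/w1.png

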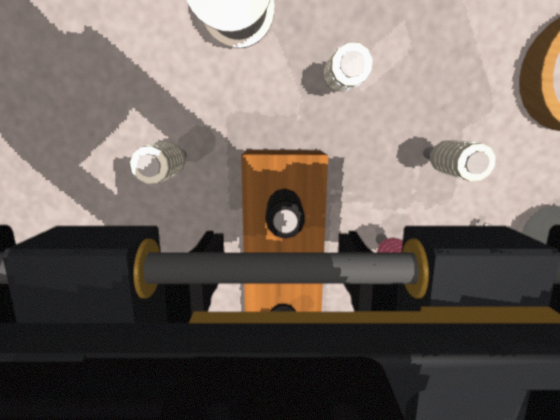

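```bash
python3 -m inch '[[60,[0,1,-7],[-0.5,0.2,-0.4]],[60,[0,0,0],[0,0,0]]]'
python3 - <<'E'
from h import *
plan2([.4710,-.2480,.055],9,1)
p=imaging.camera_params("wrist")
print(ray("wrist",[285.5,220],.085,p))
E
```

```text
time: 3.02
position: [0.4739, -0.2503, 0.1161]
tool_rot: [0.459, 0.534, -0.459, 0.542]
ft_force: [1.1, 0.9, 0.1]
grip_width: 0.0598
t 3.02 pos [ 0.4739 -0.2503  0.1161] yaw 9.02 F [1.06 0.85 0.1 ] M [-0.007 -0.145 -0.023] w 0.0598
/1: shift [61.0, -2.9, -3.3] rot [0.01, 0.55, -0.4]
[ 0.47544962 -0.2426177   0.085     ]
```

```bash
python3 -m inch '[[50,[20,-3,-3],[0,0.5,-0.4]],[50,[15,0,0],[0,0,0]],[50,[0,0,0],[0,0,0]]]'
python3 - <<'E'
from h import *
plan2([.4710,-.2480,.055],9,1)
p=imaging.camera_params("wrist")
im=snap("wrist","w2")
for d in imaging.tip_of("wrist","pin_knob")[:5]: print(np.round(d["pixel"]),round(d["confidence"],2),ray("wrist",d["pixel"],.065,p).round(4))
plan2([.4710,-.2480,.055],9,1)
E
```

```text
time: 3.4
position: [0.471, -0.2476, 0.08]
tool_rot: [0.459, 0.537, -0.459, 0.539]
ft_force: [-0.4, -0.7, 0.3]
grip_width: 0.0506
t 3.4 pos [ 0.471  -0.2476  0.08  ] yaw 9.08 F [-0.36 -0.72  0.3 ] M [-0.043 -0.09   0.004] w 0.0506
/1: shift [25.0, -0.1, 0.4] rot [0.08, 0.12, -0.06]
[281. 240.] 0.8 [ 0.4709 -0.2473  0.065 ]
[356.  76.] 0.8 [ 0.4942 -0.1546  0.065 ]
[144. 180.] 0.59 [ 0.3914 -0.2246  0.065 ]
t 3.5 pos [ 0.4715 -0.2481  0.081 ] yaw 9.08 F [0.21 0.05 0.38] M [-0.02  -0.143  0.006] w 0.0503
/1: shift [26.0, -0.6, -0.2] rot [0.08, 0.2, -0.13]
```

```bash
python3 -m inch '[[50,[12,0,0],[0,0,0]],[50,[12,0,0],[0,0,0]],[50,[2,0,0],[0,0,0]],[15,[0,0,0],[0,0,0]],[15,[0,0,0],[0,0,0]],[15,[0,0,0],[0,0,0]],[15,[0,0,0],[0,0,0]]]' 20
python3 -c "
from h import *
plan2([.4710,-.2480,.12],9,2)"
```

```text
time: 4.38
position: [0.4722, -0.2487, 0.0536]
tool_rot: [0.459, 0.536, -0.459, 0.54]
ft_force: [-0.0, 0.2, -1.5]
grip_width: 0.0235
t 4.38 pos [ 0.4722 -0.2487  0.0536] yaw 9.07 F [-0.01  0.18 -1.45] M [ 0.024 -0.087 -0.029] w 0.0235
/2: shift [-33.2, -0.4, -0.3] rot [0.04, 0.13, -0.1]
```

```bash
python3 -m inch '[[15,[-30,0,0],[0,0,0]],[15,[-40,0,0],[0,0,0]],[15,[-40,0,0],[0,0,0]],[15,[0,5,-40],[0,0,0]],[15,[0,16,-58],[0,0,0]],[15,[0,16,-58],[0,0,0]],[15,[0,16,-58],[0,0,0]],[15,[0,16,-40],[0,0,0]],[15,[0,8,-20],[0,0,0]],[15,[0,0,0],[0,0,0]]]'
python3 - <<'E'
from h import *
plan2([.53,.03,.155],9.5,1)
p=imaging.camera_params("wrist"); snap("wrist","w3")
for n,z in(("pin_knob",.155),("pin_tip",.1),("cover_hole",.078),("case",0)):
  for d in imaging.tip_of("wrist",n)[:5]: print(n,np.round(d["pixel"]),round(d["confidence"],2),ray("wrist",d["pixel"],z,p).round(4))
E
```

```text
time: 5.62
position: [0.5065, 0.0411, 0.167]
tool_rot: [0.46, 0.533, -0.459, 0.541]
ft_force: [0.3, -0.0, -0.9]
grip_width: 0.0235
t 5.62 pos [0.5065 0.0411 0.167 ] yaw 8.92 F [ 0.28 -0.01 -0.85] M [ 0.005 -0.141 -0.002] w 0.0235
/1: shift [12.2, 21.4, 14.5] rot [-0.58, 0.44, -0.45]
pin_knob [280. 257.] 0.71 [0.5071 0.0324 0.155 ]
pin_tip [281. 222.] 0.36 [0.5076 0.036  0.1   ]
cover_hole [328. 156.] 0.57 [0.5366 0.0861 0.078 ]
case [278. 256.] 0.71 [ 0.5161 -0.0343  0.    ]
case [316.  98.] 0.59 [0.5277 0.132  0.    ]
```

View pics/w3.png

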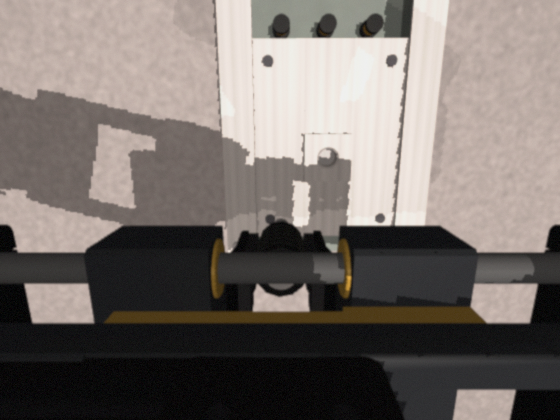

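The wrist view shows the pin upright in the jaws at about (280,257) and the cover's hole on its boss at (328,156). The case is square with the tool. Next I move nearer.

```bash
python3 -m inch '[[15,[15,14,-7],[-0.5,0.4,-0.4]],[15,[20,14,-7],[0,0,0]],[15,[0,0,0],[0,0,0]]]'
python3 - <<'E'
from h import *
plan2([.535,.083,.125],9.5,1)
p=imaging.camera_params("wrist"); im=snap("wrist","w4")
cv2.imwrite("pics/w4c.png",cv2.resize(im[100:310,180:460,::-1],None,fx=2.5,fy=2.5))
T=get_obs()["position"]
for n,z in(("pin_knob",T[2]+.0114),("pin_tip",T[2]-.0386),("cover_hole",.078)):
  for d in imaging.tip_of("wrist",n)[:5]: print(n,np.round(d["pixel"],1),round(d["confidence"],2),ray("wrist",d["pixel"],z,p).round(4))
print(proj("wrist",T+[0,0,-.0386],p),proj("wrist",T+[0,.0015,.0114],p))
E
```

```text
time: 6.25
position: [0.5331, 0.0532, 0.1317]
tool_rot: [0.46, 0.536, -0.46, 0.538]
ft_force: [-1.6, -0.4, -0.6]
grip_width: 0.0233
t 6.25 pos [0.5331 0.0532 0.1317] yaw 8.84 F [-1.57 -0.36 -0.6 ] M [-0.043 -0.062  0.036] w 0.0233
/1: shift [6.7, 6.4, -29.2] rot [-0.66, 0.09, -0.07]
pin_knob [279.7 256.5] 0.6 [0.5319 0.055  0.1438]
pin_tip [282.7 224. ] 0.39 [0.5336 0.056  0.0938]
cover_hole [292.8 174.6] 0.58 [0.5358 0.0859 0.078 ]
[281.13151897 228.48703812] [281.87865885 257.93659892]
```

View pics/w4c.png

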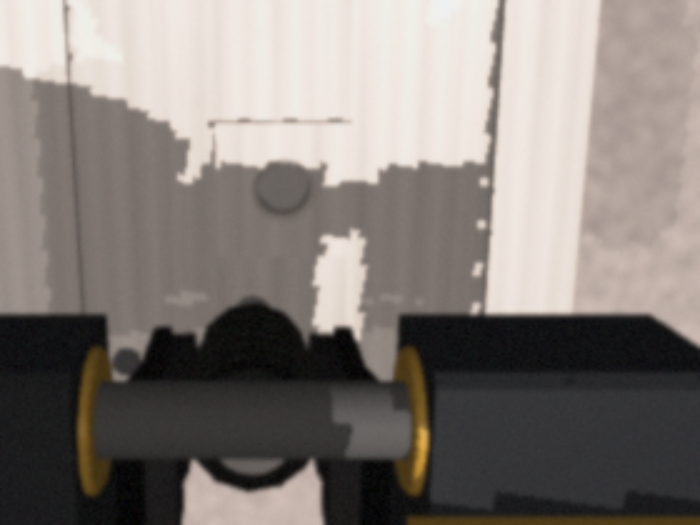

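```bash
python3 -m inch '[[15,[3,4,-16],[-0.6,0,0]],[15,[3,4,-16],[0,0,0]],[15,[0,0,0],[0,0,0]],[15,[0,0,0],[0,0,0]]]'
python3 -c "
from h import *
plan2([.5357,.0846,.118],9.5,1)"
```

```text
time: 6.95
position: [0.536, 0.0888, 0.1285]
tool_rot: [0.458, 0.538, -0.456, 0.542]
ft_force: [-0.3, -0.4, -0.8]
grip_width: 0.0234
t 6.95 pos [0.536  0.0888 0.1285] yaw 9.51 F [-0.28 -0.42 -0.75] M [-0.047 -0.099 -0.005] w 0.0234
/1: shift [10.5, -1.0, 4.0] rot [0.01, 0.15, -0.32]
```

```bash
python3 -m inch '[[15,[6,-1,4],[0,0.1,-0.3]],[15,[0,0,0],[0,0,0]]]'
python3 - <<'E'
from h import *
plan2([.5357,.0846,.105],9.5,1)
im=snap("scene","s1")
cv2.imwrite("pics/s1c.png",cv2.resize(im[130:270,220:360,::-1],None,fx=4,fy=4,interpolation=2))
E
```

```text
time: 7.2
position: [0.5356, 0.0842, 0.1221]
tool_rot: [0.457, 0.54, -0.457, 0.54]
ft_force: [-0.1, -1.0, -2.2]
grip_width: 0.0236
t 7.2 pos [0.5356 0.0842 0.1221] yaw 9.52 F [-0.06 -0.98 -2.18] M [ 0.043 -0.092  0.005] w 0.0236
/1: shift [17.1, 0.2, -0.4] rot [0.02, 0.06, 0.01]
```

View pics/s1c.png

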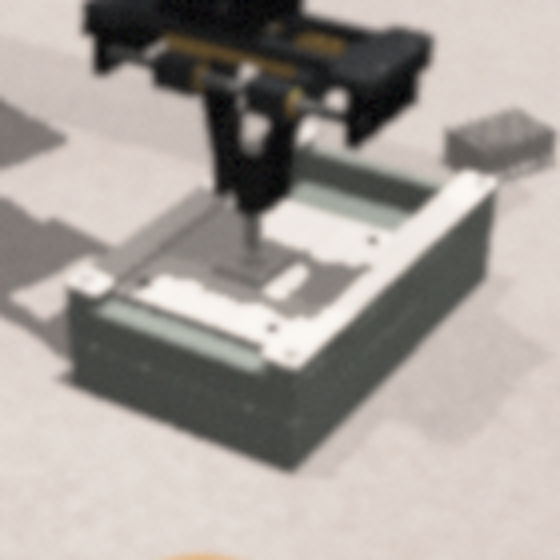

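The scene crop shows the rod's tip directly over the boss, at about (250,258) in the crop. I go down gently from here.

```bash
python3 -m inch '[[15,[5,0,0],[0,0,0]],[15,[5,0,0],[0,0,0]]]'
python3 -c "
from h import *
plan2([.5357,.0846,.1],9.5,1)"
python3 -m inch '[[15,[4,0,0],[0,0,0]],[15,[0,0,0],[0,0,0]]]'
python3 -c "
from h import *
plan2([.5357,.0846,.1],9.5,1)"
```

```text
time: 7.5
position: [0.5362, 0.0838, 0.112]
tool_rot: [0.457, 0.539, -0.457, 0.54]
ft_force: [-0.7, 0.0, -1.0]
grip_width: 0.0235
t 7.5 pos [0.5362 0.0838 0.112 ] yaw 9.47 F [-0.74  0.03 -0.99] M [-0.034 -0.12  -0.004] w 0.0235
/1: shift [12.0, -0.3, -0.9] rot [-0.03, 0.07, -0.07]
time: 7.75
position: [0.5357, 0.0837, 0.1071]
tool_rot: [0.457, 0.539, -0.457, 0.54]
ft_force: [0.7, 0.7, -1.4]
grip_width: 0.0234
t 7.75 pos [0.5357 0.0837 0.1071] yaw 9.46 F [ 0.68  0.72 -1.45] M [-0.019 -0.119 -0.004] w 0.0234
/1: shift [7.1, 0.1, -0.9] rot [-0.04, 0.05, 0.0]
```

The tip is about 9 mm below the boss top with no contact force, so it is in the hole. I continue to the bar.

```bash
python3 -m inch '[[15,[4,0,0],[0,0,0]],[15,[4,0,0],[0,0,0]],[15,[0,0,0],[0,0,0]]]'
python3 -c "
from h import *
plan2([.5357,.0846,.0985],9.5,1)"
for i in 1 2 3; do python3 -m inch '[[15,[0,0,0],[0,0,0]]]' | grep -E 'pos|for'; done
```

```text
time: 8.12
position: [0.5361, 0.0838, 0.099]
tool_rot: [0.457, 0.539, -0.457, 0.54]
ft_force: [-1.1, 0.8, 2.0]
grip_width: 0.0234
t 8.12 pos [0.5361 0.0838 0.099 ] yaw 9.47 F [-1.08  0.81  1.98] M [ 0.01  -0.037 -0.002] w 0.0234
/1: shift [0.5, -0.2, -0.9] rot [-0.03, 0.06, -0.04]
position: [0.5361, 0.0837, 0.0992]
ft_force: [-0.8, -0.1, 1.2]
position: [0.5361, 0.0838, 0.0994]
ft_force: [-0.1, 0.1, 1.1]
position: [0.536, 0.0837, 0.0995]
ft_force: [-0.6, 0.9, 0.8]
```

```bash
python3 -m inch '[[15,[1.5,0,0],[0,0,0]],[15,[0.2,0,-3],[0,0,0]],[15,[0.2,0,-3],[0,0,0]]]' | grep -E 'tim|pos|for'
python3 -c "
from h import *
plan2([.5357,.0846,.0985],9.5,1)"
python3 -m inch '[[15,[0.2,0,-3],[0,0,0]],[15,[0.2,0,-3],[0,0,0]]]' | grep -E 'tim|pos|for'
python3 -c "
from h import *
plan2([.5357,.0846,.0985],9.5,1)"
```

```text
time: 8.88
position: [0.5358, 0.0886, 0.0979]
ft_force: [0.2, -2.8, 1.6]
t 8.88 pos [0.5358 0.0886 0.0979] yaw 9.54 F [ 0.19 -2.83  1.57] M [-0.602 -0.042  0.009] w 0.0233
/1: shift [-0.6, -0.8, 3.9] rot [0.04, 0.22, -0.12]
time: 9.12
position: [0.5352, 0.0943, 0.0976]
ft_force: [0.4, -3.0, 1.2]
t 9.12 pos [0.5352 0.0943 0.0976] yaw 9.56 F [ 0.35 -3.    1.23] M [-0.713 -0.115 -0.035] w 0.0236
/1: shift [-0.9, -1.1, 9.7] rot [0.06, 0.29, -0.16]
```

```bash
for i in 1 ; do python3 -m inch '[[15,[0.3,0,-3],[0,0,0]],[15,[0.3,0,-3],[0,0,0]]]' | grep -E 'tim|pos|for'; done; python3 -m inch '[[15,[0.3,0,-3],[0,0,0]],[15,[0.3,0,-3],[0,0,0]]]' | grep -E 'pos|for'
python3 -c "
from h import *
plan2([.5357,.0846,.0975],9.5,1)"
```

```text
time: 9.38
position: [0.5342, 0.1006, 0.097]
ft_force: [0.3, -2.7, 2.8]
position: [0.5333, 0.1075, 0.0963]
ft_force: [0.3, -0.8, -0.4]
t 9.62 pos [0.5333 0.1075 0.0963] yaw 9.54 F [ 0.29 -0.82 -0.37] M [-0.276 -0.239 -0.057] w 0.0234
/1: shift [-1.1, -1.4, 23.0] rot [0.04, 0.25, -0.21]
```

The vertical force fell from 2.8 to -0.4 N, which may be the drop. I stop to check.

```bash
for i in 1 2 3; do python3 -m inch '[[15,[0,0,0],[0,0,0]]]' | grep -E 'tim|pos|for'; done
python3 -c "
from h import *
plan2([.5333,.1075,.0955],9.5,1)"
```

```text
time: 9.75
position: [0.533, 0.1081, 0.0959]
ft_force: [0.3, -0.9, 0.2]
time: 9.88
position: [0.5329, 0.1084, 0.0957]
ft_force: [0.6, -0.5, -0.5]
time: 10.0
position: [0.5328, 0.1084, 0.0956]
ft_force: [0.7, -1.8, -1.0]
t 10.0 pos [0.5328 0.1084 0.0956] yaw 9.55 F [ 0.71 -1.84 -1.03] M [-0.185 -0.199  0.018] w 0.0233
/1: shift [0.1, 0.3, 1.0] rot [0.05, 0.19, -0.16]
```

```bash
for i in 1 2; do python3 -m inch '[[15,[2.5,0,0],[0,0,0]],[15,[0,0,0],[0,0,0]]]' | grep -E 'tim|pos|for'; done
python3 -c "
from h import *
plan2([.5333,.1075,.0866],9.5,1)"
```

```text
time: 10.25
position: [0.5327, 0.1084, 0.0927]
ft_force: [0.3, -1.5, -1.7]
time: 10.5
position: [0.5325, 0.1083, 0.0898]
ft_force: [-0.3, -1.3, -1.7]
t 10.5 pos [0.5325 0.1083 0.0898] yaw 9.51 F [-0.26 -1.34 -1.71] M [-0.247 -0.169 -0.034] w 0.0236
/1: shift [3.2, 0.6, 0.9] rot [0.01, 0.16, -0.11]
```

Free travel to 12 mm below the bar's surface, so this is the real hole. Now I press it home.

```bash
python3 -m inch '[[15,[2,0,0],[0,0,0]],[15,[0.5,0,0],[0,0,0]]]' | grep -E 'tim|pos|for'
python3 -m inch '[[15,[1.5,0,0],[0,0,0]],[15,[0,0,0],[0,0,0]]]' | grep -E 'tim|pos|for'
```

```text
time: 10.75
position: [0.5325, 0.1083, 0.0872]
ft_force: [-0.2, -0.6, 0.1]
time: 11.0
position: [0.5326, 0.1083, 0.0866]
ft_force: [0.3, -0.7, -1.9]
```

```bash
python3 -m inch '[[15,[1,0,0],[0,0,0]],[15,[0.5,0,0],[0,0,0]]]' | grep -E 'tim|pos|for'
```

```text
time: 11.25
position: [0.5326, 0.1083, 0.0865]
ft_force: [-1.4, -0.6, 3.4]
```

```bash
python3 -m inch '[[15,[1,0,0],[0,0,0]],[15,[1,0,0],[0,0,0]]]' | grep -E 'tim|pos|for'
python3 -m inch '[[15,[0,0,0],[0,0,0]],[15,[0,0,0],[0,0,0]]]' | grep -E 'tim|pos|for'
```

```text
time: 11.5
position: [0.5326, 0.1083, 0.0864]
ft_force: [-1.6, -1.0, 9.5]
time: 11.75
position: [0.5326, 0.1084, 0.0865]
ft_force: [-0.8, -1.5, 1.6]
```

The stop is hard at the predicted home height, at 9.5 N. I release, rise and look.

```bash
python3 -m inch '[[45,[0,0,0],[0,0,0]],[45,[0,0,0],[0,0,0]],[45,[0,0,0],[0,0,0]],[45,[-20,0,0],[0,0,0]],[45,[-40,0,0],[0,0,0]],[45,[-40,0,0],[0,0,0]],[45,[0,0,40],[0,0,0]],[45,[0,0,40],[0,0,0]],[45,[0,0,0],[0,0,0]]]'
python3 - <<'E'
from h import *
p=imaging.camera_params("wrist");w=snap("wrist","w5")
q=imaging.tip_of("wrist","pin_knob")
for d in q[:3]: print(np.round(d["pixel"]),d["confidence"],ray("wrist",d["pixel"],.098,p).round(4))
s=snap("scene","s2")
for d in imaging.tip_of("scene","pin_knob")[:6]: print(np.round(d["pixel"]),d["confidence"],ray("scene",d["pixel"],.098).round(4))
A=cv2.resize(s[130:270,220:360,::-1],(400,400),interpolation=2);B=cv2.resize(w[:,:,::-1],(400,300))
cv2.imwrite("pics/end.png",np.hstack([A,np.vstack([B,np.zeros((100,400,3),np.uint8)])]))
E
```

```text
time: 12.88
position: [0.5459, 0.0293, 0.1884]
tool_rot: [0.457, 0.539, -0.456, 0.541]
ft_force: [-1.0, 0.1, -0.3]
grip_width: 0.0449
[279.  96.] 0.88 [0.5307 0.1117 0.098 ]
[206. 271.] 0.83 [ 0.6332 -0.2334  0.098 ]
[196. 243.] 0.82 [ 0.5549 -0.1915  0.098 ]
[169. 284.] 0.73 [ 0.6137 -0.2974  0.098 ]
[290. 185.] 0.58 [0.5415 0.1076 0.098 ]
[136. 234.] 0.56 [ 0.4424 -0.2539  0.098 ]
[117. 281.] 0.37 [ 0.5406 -0.3536  0.098 ]
```

View pics/end.png

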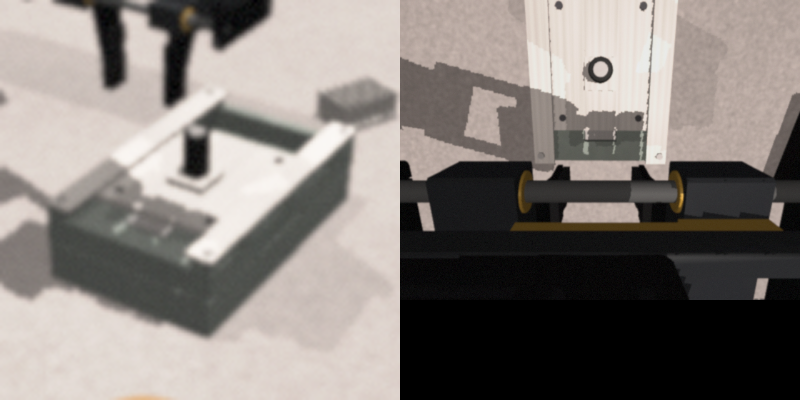

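The left panel shows the knob upright, seated on the boss at about (195,155), with the cover slid towards the terminals. In the wrist view on the right the knob is seen end-on at (600,70), and the gripper is clear of it.

```bash
python3 -c "
from rig import robot
print(robot.hand_in())"
```

```text
the job is handed in; nothing more can be done
None
```

The pin is locked home in the cover, and I handed the job in at about 13 s of robot time.

- **Placing:** I took the pin from the stand, put its tip through the cover's hole and rested it on the bar with about 2–3 N.
- **Sliding:** I slid the cover about 25 mm towards the terminals. The tip then dropped, and the vertical force went from +2.8 N to the pin's own weight, about -1 N.
- **Pressing home:** The pin sank freely to 12 mm below the bar's surface, so it was in the hole and not in a dimple. The knob met a hard stop at 86.5 mm tool height, against 86.6 mm predicted for fully home. The highest force I read was 9.5 N, while pressing home.
- **Final checks:** After release, the scene and wrist pictures showed the knob upright on the boss and the gripper clear. The two networks put the knob at (0.531, 0.112) and (0.542, 0.108), which disagree by about 11 mm. The grip position at release was (0.533, 0.108), so I put the difference down to coarse scene-camera detection. I saw no sign that anything else had moved, but I did not check the other objects one by one.

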